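Bring the spare detector over the empty socket

TASK

One socket of the black rail has no detector in it: take the spare detector (yellow band) that stands on the blue mat, carry it upright over the standing circuit board, and finish while still holding it still about one centimetre above the rail, centred over the one empty socket, with its oblong foot lined up with the socket, ready for a colleague to guide it in. Do not lower it into the socket or let it touch the rail, do not bump the board or the fitted detectors, leave the loose items where they lie, and do not let go.

Things in the scene. Friction and masses are not known exactly. Their poses are not given: they have to be found in the camera images.
- detector: The spare detector, loose, standing upright, about 0.13 to 0.25 kg, with a yellow band low on its cylinder: foot 56 (its x) x 34 (its y) x 8 mm, on it a steel collar 33 mm across up to 18 mm, then a black cylinder 30 mm across from 18 to 78 mm, then a brass connector stub 16 mm across to 85 mm; origin at the centre of the foot's underside, z up. It may stand at any yaw; either way round of the foot will do.
- rail: Black rail fixed on the table, 90 (its x) x 320 (its y) x 40 mm high, with three oblong sockets (pockets 62 along the rail's x, 40 along its y, 6 mm deep) in its top, at y = -95, 0 and +95 mm. Origin at the centre of its underside, z up; its yaw varies. Two sockets hold fitted detectors, which stand 79 mm above the rail's top; the third is empty and shows a small green plate with brass contacts.
- socket0 (a point): Centre of the mouth of the socket at rail y = -95 mm, level with the rail's top (40 mm above the table); axes as the rail's.
- socket1 (a point): The same for the socket at rail y = 0.
- socket2 (a point): The same for the socket at rail y = +95 mm.
- fitted_a: A fitted detector with a white band, fixed in one of the sockets: foot 56 (its x) x 34 (its y) x 8 mm, on it a steel collar 33 mm across up to 18 mm, then a black cylinder 30 mm across from 18 to 78 mm, then a brass connector stub 16 mm across to 85 mm; origin at the centre of the foot's underside, z up, which lies 6 mm below the rail's top.
- fitted_b: Another fitted detector, the same as fitted_a, in another of the sockets.
- board: Green circuit board standing on edge in an aluminium profile, fixed, between the spare detector and the rail: 400 mm long (its x), 40 mm wide at the foot (its y), 110 mm high. Origin at the centre of its underside.
- screwdriver: Loose screwdriver lying on the mat, 200 mm long along its x, a bystander.
- standoff: Loose cream block 30 x 50 x 35 mm high, a bystander; origin under its centre.
- lens_ring: Loose dark ring 44 mm across, 12 mm high, a bystander; origin under its centre.
- spool: Loose red spool 56 mm across, 40 mm high, standing, a bystander; origin under its centre.

How it is judged:
By the outcome, as a careful person would: the job done as asked, in the order asked, and still so for the second after the job is handed in, while the arm keeps its last pose, push and grip.
It also fails if it takes over 43 s, if anything falls off the work surface, if the arm or the gripper's body presses on something with over 40 N, if the wrist force passes 120 N, or if a joint passes its speed limit or range.

ROBOT

A 7-joint arm with a two-finger parallel gripper is mounted at the origin on the work surface. World frame = base frame: x ahead of the robot, y to its left, z up, the work surface at z = 0. Lengths are in mm, angles in rad, forces in N, time in s.
With the tool pointing down it reaches from about 400 to 900 mm from the base axis. Payload 5.5 kg.
Tool frame: the origin (TCP) lies at the very end of the fingers, on their centre line; the grasp point (between the pads) lies 19 mm behind it (manip.hold_point_z is the z of the grasp point in the tool frame, in mm); z points along the fingers, y is the line along which they close (so a half turn about z gives the same grasp; the last joint's range is limited). The gripper opens to 85 mm and grips with 20 to 120 N. Pads are 22 mm wide; open, the fingers measure 114 mm over their backs; the gripper's body (76 mm by 85 mm) begins 54 mm behind the grasp point. The pads swing forward as they close: fully open they stand 13 mm farther back than shut.
Start: joints at [-0.993, 0.501, -0.427, 1.55, 0.221, 1.138, -0.21], TCP at [201.219, 618.07, 231.31] pointing down, gripper open.
Joint ranges: [-2.88, 2.88], [-0.31, 2.03], [-1.54, 1.56], [0.2, 2.42], [-1.41, 4.55], [0.19, 2.02], [-2.57, 2.57]. Speed limits (rad/s): [2.57, 2.57, 3.14, 3.14, 3.14, 3.14, 3.14].

INTERFACE

Orientations are given as a unit quaternion [w, x, y, z].
In Python, from workcell import manip gives the robot as it stands.
- The arm moves only by the shell command python3 -m pendant 'ROWS'. ROWS is JSON, a list of rows, each an object of numbers: "hand": the closure, from 0 (fully open) to 1 (shut); "tx", "ty", "tz": the shift along the tool's x, y, z in units of 50 mm (1.0 is 50 mm); "turn": the turn about the tool's z in units of 5 degrees (1.0 is 5 degrees). A call has 1 to 8 rows; each row shifts and turns the commanded pose from where the row before left it, along the tool's axes as they then stand; what a row does not reach is not made up. A row lasts 1/8 s, in which the tool goes at most 62.5 mm and 10.7 degrees, less where a joint would pass 70% of its speed; a pose out of reach is approached as far as the arm can. A call is refused whole if a number of a shift passes 1 or a number of a turn 1, either way. A call with a gripper value outside its range is refused whole. The fingers move at their own pace and stop on an object; the grip force is fixed at half the most. Time passes only in rows, so rows that do not move let the fingers close. It gives the time, the measured TCP pose, the force, the opening and the grip force at its end, in the units of the state.
- manip.read_state(): the state, without advancing time (a new reading comes with each control period).
- manip.camera(name): name is "scene" or "top" or "wrist"; returns the picture (480x640x3 uint8, red, green, blue); there is no depth.
- manip.camera_info(name): a dict with "vertical_fov" (degrees; the focal length in pixels is half the picture's height over the tangent of half this angle, whatever the lens; pixels are square), "cx", "cy" (the principal point, pixels), "xyz" and "attitude" of the camera in the world; the wrist camera has in their place "T_tool_cam" (4x4, takes a point from camera to tool coordinates, whose origin is the TCP and whose axes are the flange's). Camera axes: x right, y down, z forward; pixel columns grow to the right and rows downward; lengths in mm; the calibration is good to about 2 mm. A picture is of the moment at which its call begins: read the wrist's pose just before it. camera_info takes no time and is no camera call.
- manip.sign_off(): hands the job in; it is judged then, once.
Trained networks look in the newest picture that a camera, given by its name, has taken for a name from the list of things; names that differ only in an ending like _2 or _b are one class to them, and where a whole thing is asked for, a point or a joint stands for the part that bears it (a point fixed in the world has none). Each returns a list of dicts, best first, with "confidence" (0 to 1); they miss things now and then, are a little off and sometimes report something else, mostly with a low value. They report only what shows in the picture. A call takes as long as a camera call.
- manip.regions_of(camera, label): "region" (480x640 bool, what is visible of it) and "extent" ([left, top, right, bottom] in pixels, round what is visible of it).
- manip.place_of(camera, label): "position" ([column, row] in pixels: a listed point, or the origin of a listed thing).
The state is a dict: "t": time; "joint_pos": joint angles; "joint_vel": joint speeds; "joint_torque": joint torques, N m; "eef_pos": TCP position; "tcp_rot": TCP orientation; "force": force on the tool from outside, world axes, zero at the start; "moment": the same for the moment, N m; "gripper_width": finger opening in mm; "gripper_force": force on a finger pad.
Only numpy, scipy, OpenCV 4.12 (cv2) and the standard library are available. Lean on these libraries where they do the work, as an engineer would, in place of code of your own. Each camera call takes 0.05 s, during which the arm holds its last target. There are 200 camera calls.

## Working session

There is one attempt and no reset: what is moved stays moved. The work goes in short steps, Python scripts to look and compute and a shell command to move; the robot and the scene stay as the last step left them, time stands still between calls to the robot, and variables do not carry over. Pictures are saved under pics/ and viewed, at most 10 in all, crops included, and the job is handed in when it is done.

```bash
mkdir -p pics; cat > h.py <<'E'
import numpy as np, cv2
from workcell import manip
from scipy.spatial.transform import Rotation as R
def rot(q): return R.from_quat([q[1],q[2],q[3],q[0]]).as_matrix()
def cam(name):
    i=manip.camera_info(name)
    f=240/np.tan(np.radians(i['vertical_fov']/2))
    if name=='wrist':
        s=manip.read_state(); T=np.eye(4); T[:3,:3]=rot(s['tcp_rot']); T[:3,3]=s['eef_pos']
        T=T@np.array(i['T_tool_cam'])
    else:
        T=np.eye(4); T[:3,:3]=rot(i['attitude']); T[:3,3]=i['xyz']
    return f,i['cx'],i['cy'],T
def ray(c,p,z):
    f,cx,cy,T=c; d=T[:3,:3]@np.array([(p[0]-cx)/f,(p[1]-cy)/f,1]); o=T[:3,3]
    return o+d*(z-o[2])/d[2]
def proj(c,P):
    f,cx,cy,T=c; q=T[:3,:3].T@(np.array(P,float)-T[:3,3]); return q[0]/q[2]*f+cx,q[1]/q[2]*f+cy
def snap(name,fn=None):
    c=cam(name); im=manip.camera(name)
    if fn: cv2.imwrite('pics/'+fn,im[:,:,::-1])
    return c,im
E
python3 - <<'E'
from h import *
for n in ['top','scene']:
    print(n,manip.camera_info(n))
    c,im=snap(n,n+'1.png')
    for l,z in [('detector',0),('rail',0),('socket0',40),('socket1',40),('socket2',40),('fitted_a',34),('board',0),('spool',0),('standoff',0),('screwdriver',0),('lens_ring',0)]:
        for r in manip.place_of(n,l)[:3]: print(l,round(r['confidence'],2),np.round(r['position']),np.round(ray(c,r['position'],z)[:2]))
s=manip.read_state(); print(s); print(rot(s['tcp_rot']).round(3)); print(manip.camera_info('wrist'),manip.hold_point_z)
E
```

```text
top {'vertical_fov': 51.569737328483825, 'cx': 321.862048207911, 'cy': 245.12611332216338, 'xyz': array([ 349.17334479,  -71.26850076, 1234.54075033]), 'attitude': array([ 0.07443681, -0.6931583 ,  0.71461409, -0.05759714])}
detector 0.9 [388. 293.] [ 458. -205.]
rail 0.56 [222. 248.] [584. 210.]
socket0 0.82 [177. 243.] [592. 313.]
socket0 0.77 [256. 247.] [577. 117.]
socket0 0.66 [219. 245.] [585. 207.]
socket1 0.82 [177. 243.] [592. 313.]
socket1 0.77 [256. 247.] [577. 117.]
socket1 0.66 [219. 245.] [585. 207.]
socket2 0.82 [177. 243.] [592. 313.]
socket2 0.77 [256. 247.] [577. 117.]
socket2 0.66 [219. 245.] [585. 207.]
fitted_a 0.89 [178. 242.] [597. 312.]
fitted_a 0.86 [255. 248.] [575. 119.]
fitted_a 0.23 [179. 242.] [598. 309.]
board 0.75 [341. 268.] [522. -91.]
board 0.63 [390. 289.] [ 468. -211.]
board 0.27 [179. 242.] [604. 320.]
spool 0.56 [245. 193.] [728. 150.]
standoff 0.64 [280. 317.] [406.  62.]
screwdriver 0.85 [476. 267.] [ 515. -426.]
lens_ring 0.53 [233. 335.] [366. 179.]
scene {'vertical_fov': 45.05688217315951, 'cx': 324.44323055480174, 'cy': 247.65997590635027,
[... 1443 characters left out ...]
 array([ 0.1681745 ,  0.18212672, -0.52278334]), 'moment': array([-0.0396413 ,  0.0519199 ,  0.02238319]), 'gripper_force': 0.0, 'gripper_width': 85.36537000384185}
[[-0.951  0.31  -0.   ]
 [ 0.31   0.951 -0.   ]
 [ 0.    -0.    -1.   ]]
{'vertical_fov': 63.25672513930197, 'cx': 318.4240368910939, 'cy': 238.72284831369495, 'T_tool_cam': array([[ 2.44238690e-04, -9.56687529e-01, -2.91116666e-01,
         7.31470766e+01],
       [ 9.99999970e-01,  2.30773934e-04,  8.05867263e-05,
        -2.75290023e-01],
       [-9.91417797e-06, -2.91116677e-01,  9.56687556e-01,
        -1.42092257e+02],
       [ 0.00000000e+00,  0.00000000e+00,  0.00000000e+00,
         1.00000000e+00]])} -18.700000000000003
```

View pics/top1.png

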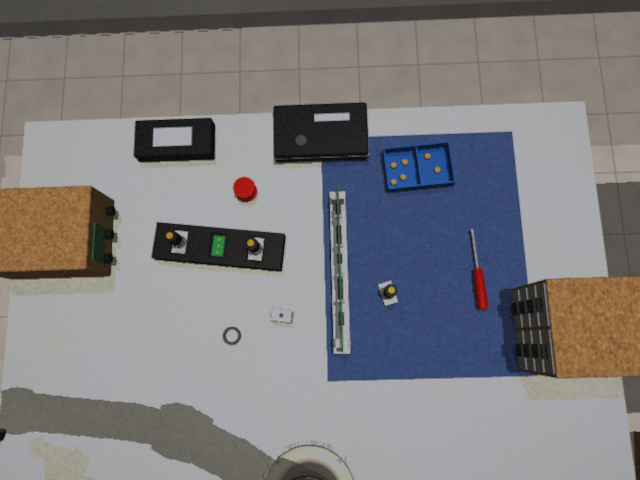

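View pics/scene1.png

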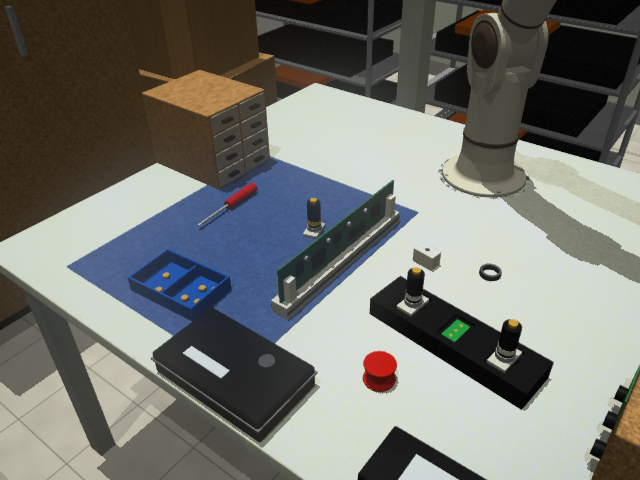

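The top view shows the spare detector at (388,293), the rail's empty green middle socket at (218,245) with a fitted detector on each side of it, and the board running vertically at column 340. The scene view agrees. I'll go round at radius towards the spare detector.

```bash
python3 -m pendant '[{"tx":-0.96,"ty":-0.75},{"tx":-0.96,"ty":-0.75},{"tx":-0.96,"ty":-0.75},{"tx":-0.96,"ty":-0.75},{"tx":-0.96,"ty":-0.75},{"tx":-0.96,"ty":-0.75},{"tx":-0.96,"ty":-0.75},{"tx":-0.96,"ty":-0.75}]'; python3 -c "
from h import *
s=manip.read_state();print(s['joint_pos'])"
```

```text
[-0.9928226   0.50092147 -0.42701422  1.55043701  0.22083075  1.1383025
 -0.2103016 ]invalid input
```

```bash
python3 -m pendant '[{"hand":0,"tx":-0.96,"ty":-0.75,"tz":0,"turn":0},{"hand":0,"tx":-0.96,"ty":-0.75,"tz":0,"turn":0},{"hand":0,"tx":-0.96,"ty":-0.75,"tz":0,"turn":0},{"hand":0,"tx":-0.96,"ty":-0.75,"tz":0,"turn":0},{"hand":0,"tx":-0.96,"ty":-0.75,"tz":0,"turn":0},{"hand":0,"tx":-0.96,"ty":-0.75,"tz":0,"turn":0},{"hand":0,"tx":-0.96,"ty":-0.75,"tz":0,"turn":0},{"hand":0,"tx":-0.96,"ty":-0.75,"tz":0,"turn":0}]'; python3 -c "
from h import *
s=manip.read_state();print(s['joint_pos'])"
```

```text
t: 2.2
eef_pos: [474.5, 212.3, 231.8]
tcp_rot: [0.0, 0.157, 0.988, 0.0]
force: [1.0, 0.7, -0.0]
gripper_width: 85.5
gripper_force: 0.0
[-0.2539795   0.24695409 -0.25409492  1.88061647  0.07219145  1.02162776
  0.71793041]
```

```bash
python3 -m pendant '[{"hand":0,"tx":-0.28,"ty":-1,"tz":0,"turn":0},{"hand":0,"tx":-0.28,"ty":-1,"tz":0,"turn":0},{"hand":0,"tx":-0.28,"ty":-1,"tz":0,"turn":0},{"hand":0,"tx":-0.28,"ty":-1,"tz":0,"turn":0},{"hand":0,"tx":-0.28,"ty":-1,"tz":0,"turn":0},{"hand":0,"tx":-0.28,"ty":-1,"tz":0,"turn":0},{"hand":0,"tx":-0.28,"ty":-1,"tz":0,"turn":0},{"hand":0,"tx":0,"ty":0,"tz":0,"turn":0}]'; python3 - <<'E'
from h import *
s=manip.read_state();print(s['joint_pos'].round(2),s['eef_pos'])
c,im=snap('wrist','w1.png')
for r in manip.place_of('wrist','detector'): print(r['confidence'],r['position'],ray(c,r['position'],0))
for r in manip.regions_of('wrist','detector'): print(r['confidence'],r['extent'])
E
```

```text
t: 3.2
eef_pos: [457.6, -154.0, 231.5]
tcp_rot: [0.0, 0.161, 0.987, -0.001]
force: [0.3, 0.5, -0.3]
gripper_width: 85.3
gripper_force: 0.0
[ 0.25  0.17  0.02  1.97 -0.    1.    1.52] [ 457.56199632 -153.97950658  231.54113289]
0.96 [272.1, 215.2] [ 458.65218592 -203.07075546    0.        ]
0.57 [242.0, 182.4, 300.0, 253.3]
```

View pics/w1.png

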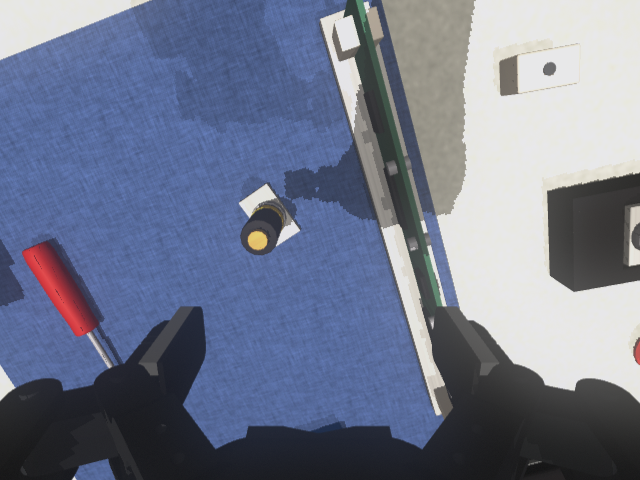

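The wrist view shows the detector's foot with corners near (267,184), (239,206) and (299,230), and the brass top at (258,240). Next I work out its yaw and the shift needed.

```bash
python3 - <<'E'
from h import *
c,im=snap('wrist')
hsv=cv2.cvtColor(im,cv2.COLOR_RGB2HSV)
g=np.array([ray(c,p,8)[:2] for p in [(267,184),(239,206),(299,230)]]); print(g.round(1))
d=g[2]-g[0]; e=g[0]-g[1]; print(np.linalg.norm(d),np.linalg.norm(e),np.degrees(np.arctan2(d[1],d[0])),np.degrees(np.arctan2(e[1],e[0])), 'centre',(g[1]+g[2])/2)
print('top',ray(c,(258,240),85))
best=None  # fit white foot mask: edges of bright low-saturation region
m=((hsv[...,1]<60)&(hsv[...,2]>110))[170:260,225:310].astype(np.uint8)
n,l,st,ce=cv2.connectedComponentsWithStats(m); print(st[1:])
pts=np.argwhere(m)[:, ::-1]+[225,170]
P=np.array([ray(c,p,8)[:2] for p in pts],np.float32); print(cv2.minAreaRect(P))
s=manip.read_state(); print(s['eef_pos']); Rm=rot(s['tcp_rot']); print(np.degrees(np.arctan2(Rm[1,0],Rm[0,0])))
E
```

```text
[[ 428.5 -189.4]
 [ 440.1 -222.1]
 [ 480.3 -175.3]]
53.67436013232407 34.694110637585624 15.272690024879026 109.42529413717732 centre [ 460.18306214 -198.68283957]
top [ 458.8288594 -197.6491401   85.       ]
[[  7  14  40  35 566]
 [ 50  36   2   2   3]
 [ 48  39   1   1   1]
 [ 53  40   1   1   1]
 [ 42  42  27  37 367]]
((457.6172790527344, -204.52755737304688), (56.29842758178711, 33.80982208251953), 15.80017375946045)
[ 458.53206063 -147.67172893  231.27560525]
162.0877891408015
```

```bash
python3 -m pendant '[{"hand":0,"tx":-0.33,"ty":-1,"tz":0,"turn":0},{"hand":0,"tx":0,"ty":-0.08,"tz":0.2,"turn":-1},{"hand":0,"tx":0,"ty":0,"tz":0.3,"turn":-1},{"hand":0,"tx":0,"ty":0,"tz":0.3,"turn":-1},{"hand":0,"tx":0,"ty":0,"tz":0.3,"turn":-1},{"hand":0,"tx":0,"ty":0,"tz":0.3,"turn":-1},{"hand":0,"tx":0,"ty":0,"tz":0.2,"turn":-1},{"hand":0,"tx":0,"ty":0,"tz":0,"turn":-0.75}]'
python3 -m pendant '[{"hand":0,"tx":0,"ty":0,"tz":0,"turn":0},{"hand":0,"tx":0,"ty":0,"tz":0,"turn":0},{"hand":0,"tx":0,"ty":0,"tz":0,"turn":0}]'
python3 - <<'E'
from h import *
c,im=snap('wrist','w2.png')
s=manip.read_state(); Rm=rot(s['tcp_rot']); print(s['eef_pos'],np.degrees(np.arctan2(Rm[1,0],Rm[0,0])))
for r in manip.place_of('wrist','detector')[:1]:
    p=ray(c,r['position'],0); print(r,p,Rm.T@(p-s['eef_pos']))
hsv=cv2.cvtColor(im,cv2.COLOR_RGB2HSV)
u,v=np.array(proj(c,[457.6,-204,8])).astype(int); print(u,v)
m=np.zeros(im.shape[:2],np.uint8); y0,x0=max(v-70,0),u-85
m[y0:v+80,x0:u+85]=((hsv[...,1]<60)&(hsv[...,2]>110))[y0:v+80,x0:u+85]
P=np.array([ray(c,p,8)[:2] for p in np.argwhere(m)[:,::-1]],np.float32); print(cv2.minAreaRect(P))
E
```

```text
t: 4.4
eef_pos: [457.2, -203.4, 150.4]
tcp_rot: [-0.001, -0.14, 0.99, 0.001]
force: [-0.1, -0.2, 0.5]
gripper_width: 85.8
gripper_force: 0.0
t: 4.78
eef_pos: [457.6, -205.3, 151.5]
tcp_rot: [0.0, -0.137, 0.991, -0.0]
force: [-0.1, 0.1, -1.0]
gripper_width: 85.7
gripper_force: 0.0
[ 457.50443014 -205.44816864  151.48627301] -164.28554578720716
{'position': [321.5, 221.2], 'confidence': 0.69} [ 458.75516715 -203.37616611    0.        ] [ -1.71442766   1.68671519 151.48651483]
321 222
((443.6370849609375, -208.62754821777344), (28.02957534790039, 33.30377197265625), 14.852959632873535)
```

View pics/w2.png

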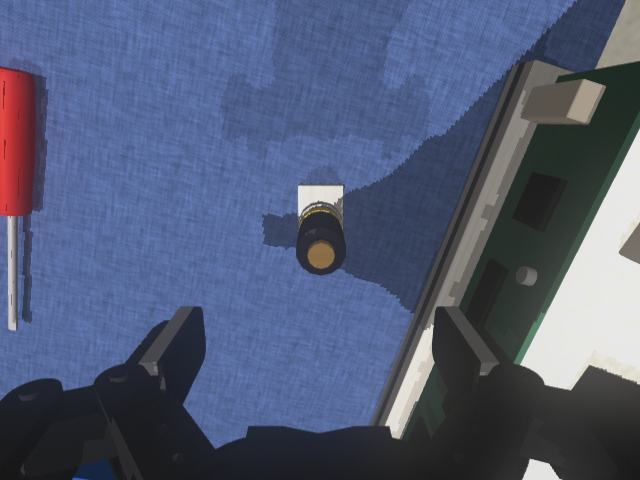

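The foot now stands square to the gripper (columns 298–344), about 2 mm off along tool y. The board lies well to the right, so I correct, descend and grip.

```bash
python3 -m pendant '[{"hand":0,"tx":-0.01,"ty":0.03,"tz":0.4,"turn":0},{"hand":0,"tx":0,"ty":0,"tz":0.5,"turn":0},{"hand":0,"tx":0,"ty":0,"tz":0.5,"turn":0},{"hand":0,"tx":0,"ty":0,"tz":0.45,"turn":0},{"hand":0,"tx":0,"ty":0,"tz":0.3,"turn":0},{"hand":0,"tx":0,"ty":0,"tz":0.12,"turn":0},{"hand":0,"tx":0,"ty":0,"tz":0,"turn":0},{"hand":0,"tx":0,"ty":0,"tz":0,"turn":0}]'
python3 -m pendant '[{"hand":0.4,"tx":0,"ty":0,"tz":0,"turn":0},{"hand":0.5,"tx":0,"ty":0,"tz":0,"turn":0},{"hand":0.6,"tx":0,"ty":0,"tz":0,"turn":0},{"hand":0.7,"tx":0,"ty":0,"tz":0,"turn":0},{"hand":0.8,"tx":0,"ty":0,"tz":0,"turn":0},{"hand":1,"tx":0,"ty":0,"tz":0,"turn":0},{"hand":1,"tx":0,"ty":0,"tz":0,"turn":0},{"hand":1,"tx":0,"ty":0,"tz":0,"turn":0}]'
python3 - <<'E'
from h import *
c,im=snap('top')
for l,z in [('fitted_a',34),('socket0',40),('board',0)]:
    for r in manip.place_of('top',l)[:3]: print(l,round(r['confidence'],2),np.round(ray(c,r['position'],z)[:2],1))
print([ray(c,p,0)[:2].round() for p in [(332,192),(346,192),(333,352),(350,352)]])
hsv=cv2.cvtColor(im,cv2.COLOR_RGB2HSV)
m=cv2.inRange(hsv,(45,120,60),(80,255,255))[225:265,200:235]; q=np.argwhere(m).mean(0)[::-1]+[200,225]
print('plate',q,ray(c,q,34))
# rail top outline: dark pixels
g=im.max(2)[215:280,145:292]; n,l,st,ce=cv2.connectedComponentsWithStats((g<60).astype(np.uint8)); k=1+st[1:,4].argmax()
P=np.argwhere(l==k)[:,::-1]+[145,215]
print(cv2.minAreaRect(np.array([ray(c,p,40)[:2] for p in P],np.float32)))
E
```

```text
t: 5.88
eef_pos: [458.0, -204.3, 38.5]
tcp_rot: [0.001, -0.137, 0.991, -0.0]
force: [0.6, -0.4, -0.6]
gripper_width: 85.6
gripper_force: 0.0
t: 6.88
eef_pos: [457.6, -204.2, 38.1]
tcp_rot: [0.0, -0.137, 0.991, -0.0]
force: [-2.2, 0.1, 6.0]
gripper_width: 29.0
gripper_force: 59.0
fitted_a 0.63 [596.  304.8]
fitted_a 0.6 [573.5 119.8]
socket0 0.8 [583.7 210.5]
socket0 0.76 [591.2 308.6]
socket0 0.7 [573.6 117.9]
board 0.75 [514.6 -81.3]
[array([722., -75.]), array([ 721., -111.]), array([318., -65.]), array([ 317., -106.])]
plate [217.82173913 245.46521739] [584.4321244  211.59732369  34.        ]
((580.973876953125, 208.9796142578125), (322.07989501953125, 93.47400665283203), 82.78607177734375)
```

```bash
python3 -m pendant '[{"hand":1,"tx":0,"ty":0,"tz":-0.2,"turn":0},{"hand":1,"tx":0,"ty":0,"tz":-0.4,"turn":0},{"hand":1,"tx":0,"ty":0,"tz":-0.6,"turn":0.8},{"hand":1,"tx":0,"ty":0,"tz":-0.7,"turn":0.9},{"hand":1,"tx":0,"ty":0,"tz":-0.7,"turn":1},{"hand":1,"tx":0,"ty":0,"tz":-0.6,"turn":1},{"hand":1,"tx":0,"ty":0,"tz":-0.4,"turn":0.76},{"hand":1,"tx":0,"ty":0,"tz":-0.2,"turn":0}]'
python3 -m pendant '[{"hand":1,"tx":0,"ty":0.2,"tz":0,"turn":0},{"hand":1,"tx":-0.1,"ty":0.4,"tz":0,"turn":0},{"hand":1,"tx":-0.1,"ty":0.6,"tz":0,"turn":0},{"hand":1,"tx":-0.2,"ty":0.8,"tz":0,"turn":0},{"hand":1,"tx":-0.2,"ty":0.8,"tz":0,"turn":0},{"hand":1,"tx":-0.2,"ty":0.8,"tz":0,"turn":0},{"hand":1,"tx":-0.2,"ty":0.8,"tz":0,"turn":0},{"hand":1,"tx":-0.2,"ty":0.8,"tz":0,"turn":0}]'
python3 -m pendant '[{"hand":1,"tx":-0.2,"ty":0.8,"tz":0,"turn":0},{"hand":1,"tx":-0.15,"ty":0.8,"tz":0,"turn":0},{"hand":1,"tx":-0.1,"ty":0.6,"tz":0,"turn":0},{"hand":1,"tx":0,"ty":0.4,"tz":0,"turn":0},{"hand":1,"tx":0,"ty":0.2,"tz":0,"turn":0},{"hand":1,"tx":0,"ty":0,"tz":0,"turn":0},{"hand":1,"tx":0,"ty":0,"tz":0,"turn":0},{"hand":1,"tx":0,"ty":0,"tz":0,"turn":0}]'
python3 - <<'E'
from h import *
s=manip.read_state(); Rm=rot(s['tcp_rot']); print(s['joint_pos'].round(2),s['eef_pos'],np.degrees(np.arctan2(Rm[1,0],Rm[0,0])))
c,im=snap('wrist','w3.png')
for l,z in [('fitted_a',34),('socket1',40),('rail',0),('detector',s['eef_pos'][2]-38)]:
    for r in manip.place_of('wrist',l)[:3]: print(l,round(r['confidence'],2),np.round(r['position']),np.round(ray(c,r['position'],z)[:2],1))
E
```

```text
t: 8.07
eef_pos: [457.5, -204.1, 228.9]
tcp_rot: [0.001, 0.057, 0.998, -0.0]
force: [-0.1, 0.4, -2.0]
gripper_width: 28.6
gripper_force: 59.3
t: 9.07
eef_pos: [545.9, 49.4, 226.2]
tcp_rot: [-0.001, 0.057, 0.998, 0.0]
force: [0.6, -0.2, -2.5]
gripper_width: 28.9
gripper_force: 59.3
t: 10.07
eef_pos: [585.4, 182.3, 227.9]
tcp_rot: [0.0, 0.058, 0.998, -0.0]
force: [0.3, 0.4, -1.4]
gripper_width: 29.0
gripper_force: 59.4
[-0.22  0.41 -0.16  1.66  0.07  1.08  1.05] [585.35008819 182.3015893  227.92424615] 173.30742213431085
fitted_a 0.65 [240. 200.] [570.9 114.2]
fitted_a 0.62 [460. 203.] [595.8 305.7]
rail 0.63 [346. 194.] [582.9 208.9]
detector 0.89 [318. 272.] [583.9 181.5]
detector 0.29 [ 23. 160.] [514.1  54.6]
```

View pics/w3.png

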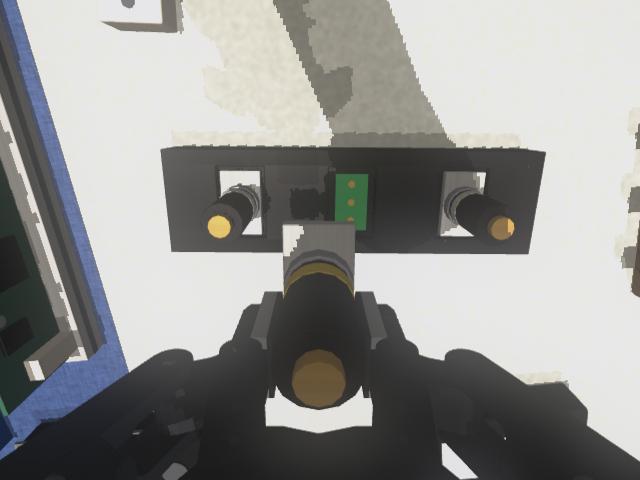

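The held detector is upright and square in the gripper. The empty socket's green plate is at about (352,202), between the fitted detectors at (240,200) and (460,203). I measure the plate precisely and where the held foot sits.

```bash
python3 - <<'E'
from h import *
s=manip.read_state(); c,im=snap('wrist')
hsv=cv2.cvtColor(im,cv2.COLOR_RGB2HSV)
m=cv2.inRange(hsv,(50,120,50),(90,255,255)); m[:150]=0; m[240:]=0; m[:,:320]=0; m[:,400:]=0
x=cv2.boundingRect(m); print('plate px',x)
P=np.array([ray(c,p,35)[:2] for p in np.argwhere(m)[:,::-1]],np.float32); print('plate',cv2.minAreaRect(P))
# fitted feet: white areas inside rail, z=42
for a,b in [(212,270),(435,492)]:
    w=np.zeros(m.shape,np.uint8); w[162:242,a:b]=((hsv[...,1]<70)&(hsv[...,2]>95))[162:242,a:b]
    print('foot',cv2.minAreaRect(np.array([ray(c,p,42)[:2] for p in np.argwhere(w)[:,::-1]],np.float32)))
# held foot front edge corners (z = foot top)
zf=s['eef_pos'][2]-38+8; A=ray(c,(283,224),zf);B=ray(c,(354,224),zf)
print('held edge',A,B,np.degrees(np.arctan2(*(B-A)[[1,0]]))-90,np.linalg.norm(B-A)); Rm=rot(s['tcp_rot'])
mid=(A+B)/2; print('centre in tool',Rm.T@(mid-s['eef_pos'])+[28,0,0])
# rail yaw by dark region in wrist, far top edge line
print(s['eef_pos'])
E
```

```text
plate px (351, 187, 14, 9)
plate ((574.3383178710938, 218.53848266601562), (10.878188133239746, 7.099591255187988), 77.64909362792969)
foot ((573.757080078125, 115.52325439453125), (43.93730926513672, 59.976139068603516), 82.20332336425781)
foot ((596.8792724609375, 310.7830505371094), (47.093509674072266, 55.81821823120117), 83.00885772705078)
held edge [555.61695696 170.1470363  197.89557169] [559.33982741 202.33401983 197.89557169] -6.597732945953581 32.40156899755213
centre in tool [55.87957581 -0.43532855 29.996704  ]
[585.21914598 183.4632833  227.89557169]
```

```bash
python3 - <<'E'
from h import *
s=manip.read_state(); c,im=snap('wrist')
I=im.astype(int); m=((I[...,1]>1.25*I[...,0])&(I[...,1]>1.1*I[...,2])&(I[...,1]>50)).astype(np.uint8)
m[:150]=0; m[240:]=0; m[:,:320]=0; m[:,400:]=0; m=cv2.morphologyEx(m,cv2.MORPH_OPEN,np.ones((3,3)))
print(cv2.boundingRect(m))
P=np.array([ray(c,p,35)[:2] for p in np.argwhere(m)[:,::-1]],np.float32); print('plate',cv2.minAreaRect(P))
for p in [(335,174),(368,174),(368,230),(335,230)]: print(ray(c,p,35)[:2].round(1))
c,im=snap('scene')
I=im.astype(int); m=((I[...,1]>1.3*I[...,0])&(I[...,1]>1.2*I[...,2])&(I[...,1]>60)).astype(np.uint8)
u,v=map(int,proj(c,[584,211,35])); k=np.zeros_like(m); k[v-18:v+18,u-22:u+22]=m[v-18:v+18,u-22:u+22]; print(cv2.boundingRect(k))
if k.any(): print('scene',cv2.minAreaRect(np.array([ray(c,p,35)[:2] for p in np.argwhere(k)[:,::-1]],np.float32)))
E
```

```text
(333, 174, 34, 57)
plate ((583.9288940429688, 210.23626708984375), (28.368589401245117, 49.78019332885742), 82.97075653076172)
[557.9 200.5]
[561.1 228.6]
[610.7 224.7]
[607.3 195.4]
(442, 319, 28, 23)
scene ((582.0797119140625, 211.79971313476562), (27.565187454223633, 50.40134048461914), 84.37614440917969)
```

```bash
python3 -m pendant '[{"hand":1,"tx":0.04,"ty":0.25,"tz":0,"turn":0.07},{"hand":1,"tx":0.05,"ty":0.3,"tz":0,"turn":0},{"hand":1,"tx":0,"ty":0,"tz":0.3,"turn":0},{"hand":1,"tx":0,"ty":0,"tz":0.5,"turn":0},{"hand":1,"tx":0,"ty":0,"tz":0.6,"turn":0},{"hand":1,"tx":0,"ty":0,"tz":0.5,"turn":0},{"hand":1,"tx":0,"ty":0,"tz":0.3,"turn":0},{"hand":1,"tx":0,"ty":0,"tz":0,"turn":0}]'
python3 -m pendant '[{"hand":1,"tx":0,"ty":0,"tz":0,"turn":0},{"hand":1,"tx":0,"ty":0,"tz":0,"turn":0},{"hand":1,"tx":0,"ty":0,"tz":0,"turn":0}]'
python3 - <<'E'
from h import *
s=manip.read_state(); Rm=rot(s['tcp_rot']); print(s['eef_pos'],np.degrees(np.arctan2(Rm[1,0],Rm[0,0])))
c,im=snap('wrist','w4.png')
c,im=snap('scene'); cv2.imwrite('pics/s4.png',cv2.resize(im[220:420,350:590,::-1],None,fx=3,fy=3)[:600,:720])
E
```

```text
t: 11.48
eef_pos: [582.8, 211.2, 116.1]
tcp_rot: [-0.001, 0.06, 0.998, -0.001]
force: [0.8, 0.8, -2.2]
gripper_width: 28.7
gripper_force: 59.4
t: 11.85
eef_pos: [584.5, 211.8, 118.7]
tcp_rot: [0.001, 0.061, 0.998, 0.0]
force: [0.3, 0.5, -1.7]
gripper_width: 28.7
gripper_force: 59.4
[584.52434424 211.83115294 118.72601246] 173.06253425389653
```

View pics/w4.png

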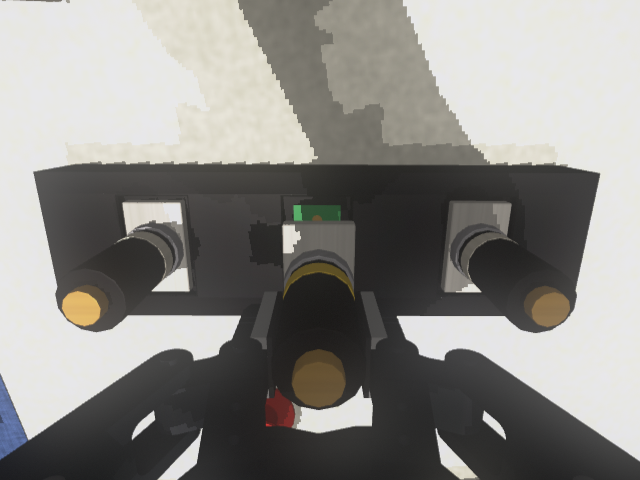

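View pics/s4.png

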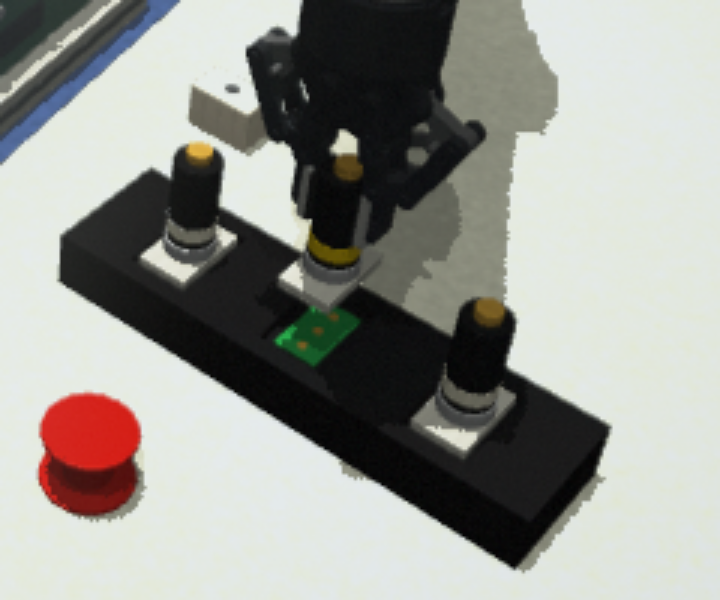

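The wrist view shows the foot (283–355) centred within about 1 mm of the socket plate (293–341), and square to it. The scene view shows it upright above the middle socket. I make a small correction and do the last descent.

```bash
python3 -m pendant '[{"hand":1,"tx":0.01,"ty":-0.02,"tz":0.05,"turn":0},{"hand":1,"tx":0,"ty":0,"tz":0.1,"turn":0},{"hand":1,"tx":0,"ty":0,"tz":0.15,"turn":0},{"hand":1,"tx":0,"ty":0,"tz":0.15,"turn":0},{"hand":1,"tx":0,"ty":0,"tz":0.1,"turn":0},{"hand":1,"tx":0,"ty":0,"tz":0.05,"turn":0},{"hand":1,"tx":0,"ty":0,"tz":0,"turn":0},{"hand":1,"tx":0,"ty":0,"tz":0,"turn":0}]'
python3 -m pendant '[{"hand":1,"tx":0,"ty":0,"tz":0,"turn":0},{"hand":1,"tx":0,"ty":0,"tz":0,"turn":0},{"hand":1,"tx":0,"ty":0,"tz":0,"turn":0},{"hand":1,"tx":0,"ty":0,"tz":0,"turn":0}]'
python3 - <<'E'
from h import *
s=manip.read_state(); Rm=rot(s['tcp_rot']); print(s['eef_pos'],np.degrees(np.arctan2(Rm[1,0],Rm[0,0])),np.abs(s['joint_vel']).max())
c,im=snap('wrist')
c2,im2=snap('scene')
o=np.hstack([cv2.resize(im[150:350,220:430,::-1],(420,400)),cv2.resize(im2[240:360,400:514,::-1],(380,400))]); cv2.imwrite('pics/f5.png',o)
for n,cc in [('wrist',c),('scene',c2)]:
    for r in manip.place_of(n,'detector')[:1]: print(n,r['confidence'],ray(cc,r['position'],50))
E
```

```text
t: 12.95
eef_pos: [583.6, 210.8, 88.1]
tcp_rot: [0.0, 0.06, 0.998, 0.0]
force: [0.8, -0.1, -1.8]
gripper_width: 28.9
gripper_force: 59.4
t: 13.45
eef_pos: [583.3, 210.7, 87.8]
tcp_rot: [-0.0, 0.06, 0.998, 0.0]
force: [-0.0, -0.1, -1.9]
gripper_width: 28.8
gripper_force: 59.4
[583.33386845 210.71670716  87.79685   ] 173.06340081362745 0.0018146324360766174
wrist 0.79 [582.25503178 210.42594779  50.        ]
scene 0.59 [575.26835826 210.57602775  50.        ]
```

View pics/f5.png

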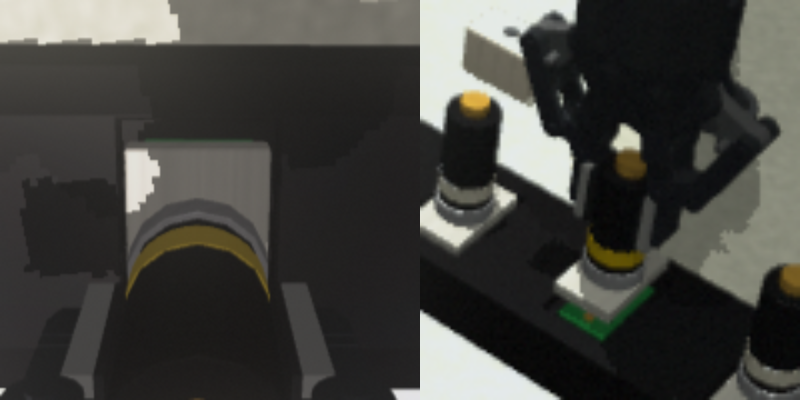

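The close-up shows the foot (124–271) lined up over the socket with a visible gap to the rail, and the force reading is the load alone. I hand the job in.

```bash
python3 -c "
from workcell import manip
print(manip.sign_off())"
```

```text
the job is handed in; nothing more can be done
None
```

I've handed the job in: the gripper is holding the spare detector upright and still, about 10 mm above the rail, centred over the empty middle socket to within about 1–2 mm by my measurements. Its foot is lined up with the socket, and it took about 13.5 s of the 43 s allowed.

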